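# Vent the dry case, release its two catches and hold its door wide

## Robot

A 6-joint arm with a two-finger parallel gripper is mounted at the origin on the work surface. World frame = base frame: x ahead of the robot, y to its left, z up, the work surface at z = 0. Lengths are in m, angles in rad, forces in N, time in s.
With the tool pointing down it reaches from about 0.325 to 0.775 m from the base axis. Payload 5.5 kg.
Tool frame: the origin (TCP) lies at the very end of the fingers, on their centre line; the grasp point (between the pads) lies 19 mm behind it; z points along the fingers, x is the direction in which the jaws open and shut, and the axes are right-handed (so a half turn about z gives the same grasp; the last joint's range is limited). The gripper opens to 85 mm and grips with 20 to 120 N. Pads are 22 mm wide; open, the fingers measure 114 mm over their backs; the gripper's body (76 mm by 85 mm) begins 54 mm behind the grasp point. The pads swing forward as they close: fully open they stand 13 mm farther back than shut.
Start: joints at [-0.057, 0.091, 1.231, -0, 1.82, -0.057], TCP at [0.6, -0, 0.231] pointing down, gripper open.
Joint ranges: [-2.87, 2.87], [-0.86, 2.18], [0.17, 2.46], [-1.51, 4.65], [0.06, 2.69], [-2.65, 2.65]. Speed limits (rad/s): [2.57, 2.57, 3.01, 3.14, 3.14, 3.14].

## Interface

Orientations are given as a unit quaternion [w, x, y, z].
In Python, from bench import bot gives the robot as it stands.
- The arm moves only by the tool apply_moves, never from a script. Its argument "steps" is a list of rows, each an object with "gripper": the finger opening in cm, from 0 to 8.54; "slide": the shift along the tool's x, y, z in cm, a list of three; "delta_rot": the turn, a rotation vector about the tool's x, y, z in rad, a list of three. A call has 1 to 10 rows; each row is the pose to reach, as a shift and turn from the pose measured when the call began, along the tool's axes at that moment; what a row does not reach only later rows make up. A row lasts 1/10 s, in which the tool goes at most 50 mm and 8.59 degrees, less where a joint would pass 70% of its speed; a pose out of reach is approached as far as the arm can. A call with a gripper value outside its range is refused whole. The fingers move at their own pace and stop on an object; "force" is the grip in N (left out, the last holds). Time passes only in rows, so rows that repeat a pose let the fingers close. It gives the time, the measured TCP pose, the force and the opening at its end, in the units of the state.
- bot.sense(): the state, without advancing time (a new reading comes with each control period).
- bot.snapshot(name): name is "scene" or "side" or "wrist"; returns the picture (480x640x3 uint8, red, green, blue); there is no depth.
- bot.camera_info(name): a dict with "K" (3x3 intrinsics, pixels), "k1" (the pictures are not rectified: a ray, as slopes to the right and down, at radius r is drawn at 1 + k1 r^2 times it, then the intrinsics apply), "R" (3x3) and "t" (3): a world point X has camera coordinates R X + t. Camera axes: x right, y down, z forward; pixel columns grow to the right and rows downward; lengths in m; the calibration is good to about 2 mm. A picture is of the moment at which its call begins: read the wrist's pose just before it. camera_info takes no time and is no camera call; for the wrist camera it gives the pose at the moment of the call.
- bot.sign_off(): hands the job in, once; it reports no verdict.
Trained networks look in the newest picture that a camera, given by its name, has taken for a name from the list of things; names that differ only in an ending like _2 or _b are one class to them, and where a whole thing is asked for, a point or a joint stands for the part that bears it (a point fixed in the world has none). Each returns a list of dicts, best first, with "conf" (0 to 1); they miss things now and then, are a little off and sometimes report something else, mostly with a low value. They report only what shows in the picture. A call takes as long as a camera call.
- bot.masks_of(query, camera): "mask" (480x640 bool, what is visible of it).
- bot.mark_of(query, camera): "position" ([x, y, z] in m, in the coordinates of the camera as it stood for that picture, good to about 4 mm: a listed point, or the origin of a listed thing).
The state is a dict: "time": time; "q": joint angles; "qvel": joint speeds; "joint_torque": joint torques, N m; "position": TCP position; "ee_rot": TCP orientation; "force": force on the tool from outside, world axes, zero at the start; "torque": the same for the moment, N m; "opening": finger opening in m.
Only numpy, scipy, OpenCV 4.12 (cv2) and the standard library are available. Lean on these libraries where they do the work, as an engineer would, in place of code of your own. Each camera call takes 0.05 s, during which the arm holds its last target.

## Task

Vent the dry case: turn its red vent handle to the green half-open mark. Then squeeze the orange catch in, where it stays, and after it squeeze the blue catch and, keeping it squeezed, swing the clear door up past its detent to wide open. Finish holding the door there, still squeezing the blue catch, because it falls back if let go; leave the other things on the bench alone.

Things in the scene. Friction and masses are not known exactly. Their poses are not given: they have to be found in the camera images.
- case: Fixed cream dry case for slides and lenses. Origin on the table under its chamber's middle; x from its front (robot side) to its hinge side, y left, z up; any small yaw. Chamber 190 (x) by 280 mm (y), 114 mm tall with the clear top door shut. A grey head (y -144 to -206 mm, 100 mm tall) on its right carries the vent valve, a gauge behind it. A steel stay sticks out 25 mm on the left, by the hinge.
- handle_mid (a point): Middle of the red vent handle, on its upright turning axis, 156 mm above the table. Upright bar 50 mm long, 9 mm thick, 20 mm tall (146 to 166 mm above the table): pinch it from above across its thickness. Below it is a white dial plate at 132 mm. The axes turn with the handle: x across its thickness, y along it, z up; a white stripe marks the pointer end (-y).
- vent (a joint): Angle of the red handle, rad, 0 to 1.57, growing counter-clockwise seen from above: 0 closed (along the case's y, pointer to the right), 0.785 half open (pointer at the broad green mark of the dial), 1.57 fully open (along the pipe). Starts near closed. Stays where it is left; turning takes about 0.1 N m.
- orange_mid (a point): Midpoint between the two orange buttons of the left catch, 108 mm above the table, 235 mm from the hinge line, 42 mm in front of the case's front wall. Axes as the case's while the door is shut. Buttons: flat ribbed faces 18 mm square, either side of a grey block 21 (y) x 26 (x) x 22 mm (z); 44 mm over both when out, 32 mm when in. Squeeze along y from above. Steel keepers stand 18 mm out of the wall below.
- orange_catch (a joint): How far each orange button is in, m: 0 out (locked), 0.006 fully in. Both are linked and move alike. The hooks are free above 0.0045. It stays in once squeezed (friction about 2.5 N a button). It starts out.
- blue_mid (a point): Midpoint between the two blue buttons of the right catch: same sizes, height and layout as the orange one, 145 mm to its right. Its axes tilt with the door. The fingers may stay upright while the door swings: the buttons turn between the pads.
- blue_catch (a joint): How far each blue button is in, m: 0 out (locked), 0.006 fully in. Both are linked; the hooks are free above 0.0045. A spring (about 13 N for both when fully in) pushes it out as soon as it is let go.
- blue_thumb: The right-hand blue button (flat face 18 mm square). Its origin is the midpoint between the blue buttons, as blue_mid but sliding up to 6 mm along y.
- door_hinge (a point): Middle of the door's hinge line, along its far edge, 108 mm above the table; y lies along the hinge line; the axes tilt with the door.
- door (a joint): Opening of the clear door, rad: 0 shut, stop at 1.35; wide open is above 1.05. It turns about the hinge's +y axis: its front edge rises and goes away from the robot. It moves only with both catches in. Lifting at the catch takes about 2 N, about 8 N over the stay's detent (0.3 to 0.6 rad). Let go above that, it falls back to the detent (0.58) or shut.
- oil_bottle: Bystander, loose: small amber immersion-oil bottle, 32 mm diameter, 70 mm tall. Origin at the middle of its underside.
- stain_bottle: Bystander, loose: amber stain bottle with a red cap, 40 mm diameter, 85 mm tall. Origin at the middle of its underside.
- petri_dish: Bystander, loose: flat clear petri dish, 90 mm diameter, 14 mm tall. Origin at the middle of its underside.
- slide_box: Bystander, loose: closed blue slide box, 87 x 100 mm, 33 mm tall. Origin at the middle of its underside.
- lens_can: Bystander, loose: black lens canister with a metal cap, 37 mm diameter, 58 mm tall. Origin at the middle of its underside.
- beaker: Bystander, loose: glass beaker, 68 mm diameter, 85 mm tall. Origin at the middle of its underside.
- notebook: Bystander, loose: dark green notebook, 200 x 145 mm, 13 mm thick. Origin at the middle of its underside.

How it is judged:
On the way, in this order (a step that is already met when the one before it is completed fails the run):
1. the vent handle stands at half open (0.785 rad, give or take 0.15) while both catches are still out (value of joint vent between 0.635 and 0.935 rad and value of joint each of orange_catch, blue_catch below 0.002 m), for 0.3 s.
2. the orange catch is squeezed in (over 4.5 mm) with the door shut (value of joint orange_catch above 0.0045 m and value of joint door below 0.05 rad), for 0.2 s.
3. the blue catch is squeezed in (over 4.5 mm) with the orange catch still in (value of joint each of blue_catch, orange_catch above 0.0045 m), for 0.2 s.
4. the door is past its detent (over 0.65 rad) (value of joint door above 0.65 rad), for 0.1 s.
At the end, for the whole second after the job is handed in: The door stands wide open (over 1.05 rad) and still (under 0.15 rad/s), held by the fingers: they press on the blue catch's button with over 2 N and keep it in by over 4.5 mm. The orange catch is still in (over 4.5 mm) and the vent handle still at half open (0.785 rad, give or take 0.15) (all of step 3 and value of joint door between 1.05 and 1.4 rad and velocity of joint door between -0.15 and 0.15 rad/s and contact force between the fingers and blue_thumb above 2 N and value of joint vent between 0.635 and 0.935 rad); the arm keeps its last pose, push and grip.
It fails at once if the blue catch is squeezed (over 4.5 mm) while the orange one is still out (value of joint blue_catch above 0.0045 m and value of joint orange_catch below 0.004 m).
It fails at once if a catch is squeezed (over 4.5 mm) before the case is vented (vent handle below 0.6 rad) (value of joint any of orange_catch, blue_catch above 0.0045 m and value of joint vent below 0.6 rad).
It fails at once if a bystander is moved by more than 30 mm or tipped over (distance of any of oil_bottle, stain_bottle, petri_dish, slide_box, lens_can, beaker, notebook from where it was at the start of the episode above 0.03 m or angle between any of oil_bottle, stain_bottle, petri_dish, slide_box, lens_can, beaker, notebook's own z axis and vertical above 0.5 rad).
It also fails if it takes over 64 s, if anything falls off the work surface, if the arm or the gripper's body presses on something with over 40 N, if the wrist force passes 120 N, or if a joint passes its speed limit or range.

## Working session

There is one attempt and no reset: what is moved stays moved. The work goes in short steps, Python scripts to look and compute and a tool call to move; the robot and the scene stay as the last step left them, time stands still between calls to the robot, and variables do not carry over. Pictures are saved under pics/ and viewed, and the job is handed in when it is done.

Besides the shell and the picture viewer there is one more tool, called after "Call:" in YAML: its name, and indented under it one key for each argument. apply_moves: Moves the arm, as the interface text tells. Its arguments: {"type":"object","properties":{"steps":{"type":"array","items":{"type":"object","properties":{"gripper":{"type":"number"},"slide":{"type":"array","items":{"type":"number"}},"delta_rot":{"type":"array","items":{"type":"number"}}}}},"force":{"type":"number"}},"required":["steps"]}

```bash
ls; mkdir -p pics; cat > h.py <<'E'
import numpy as np, cv2
from bench import bot
from scipy.spatial.transform import Rotation as Rn
def R_of(q): return Rn.from_quat([q[1],q[2],q[3],q[0]]).as_matrix()
def save(n,f):
    im=bot.snapshot(n); cv2.imwrite(f'pics/{f}.png',im[:,:,::-1]); return im
def world(cam,p,ci=None):
    c=ci or bot.camera_info(cam); R=np.array(c['R']);t=np.array(c['t']); return R.T@(np.array(p)-t)
def proj(cam,X,ci=None):
    c=ci or bot.camera_info(cam); p=np.array(c['R'])@X+np.array(c['t']); s=p[:2]/p[2]; s=s*(1+c['k1']*(s@s)); K=np.array(c['K']); return K[:2,:2]@s+K[:2,2]
def totool(X):
    s=bot.sense(); return R_of(s['ee_rot']).T@(np.array(X)-np.array(s['position']))*100
E
python3 - <<'E'
from h import *
s=bot.sense();print(s)
for n in ['scene','side','wrist']:
    save(n,n+'0')
    ci=bot.camera_info(n)
    for q in ['case','handle_mid','orange_mid','blue_mid','door_hinge']:
        r=bot.mark_of(q,n)
        for d in r[:2]: print(n,q,round(d['conf'],2),world(n,d['position'],ci).round(4))
print(bot.sense()['time'])
E
```

```text
pics
{'time': 0.0, 'q': array([-5.67109630e-02,  9.18802823e-02,  1.23191963e+00, -1.37677163e-05,
        1.81979192e+00, -5.66659975e-02]), 'qvel': array([ 1.38851754e-03, -1.42450843e-03,  1.29006747e-04,  6.48305006e-04,
        3.78939946e-06,  1.66782404e-04]), 'joint_torque': array([ 1.92109423e-03, -4.58737707e+01, -4.18019521e+01,  2.08830479e-04,
        1.19483890e-02, -1.60596358e-05]), 'position': array([5.99711144e-01, 3.49036754e-06, 2.30118989e-01]), 'ee_rot': array([-4.99722554e-05,  9.99999500e-01, -2.41724771e-05, -9.98360591e-04]), 'force': array([ 0.76767513,  0.07573876, -0.12093483]), 'torque': array([-0.0487246 ,  0.04715414, -0.0031929 ]), 'opening': 0.0857031743858255}
scene case 0.91 [ 0.5981  0.0216 -0.0011]
scene handle_mid 0.79 [ 0.6007 -0.1578  0.1534]
scene orange_mid 0.66 [0.4451 0.0769 0.1071]
scene blue_mid 0.87 [ 0.4776 -0.0689  0.1067]
scene door_hinge 0.89 [0.6957 0.0449 0.1145]
side case 0.72 [5.982e-01 2.680e-02 3.000e-04]
side handle_mid 0.52 [ 0.6002 -0.1525  0.1596]
side handle_mid 0.39 [0.2652 0.3497 0.0019]
side orange_mid 0.92 [0.4447 0.077  0.1095]
side blue_mid 0.79 [ 0.4786 -0.0683  0.1089]
side door_hinge 0.66 [ 0.5352  0.2412 -0.0033]
side door_hinge 0.55 [0.6927 0.0444 0.1089]
wrist case 0.82 [ 0.5937  0.0242 -0.0022]
wrist case 0.35 [ 0.4835 -0.2456  0.0011]
wrist handle_mid 0.6 [ 0.6034 -0.1523  0.1581]
wrist orange_mid 0.69 [0.4416 0.0753 0.1116]
wrist orange_mid 0.56 [ 0.5951  0.0247 -0.0013]
wrist blue_mid 0.88 [ 0.4772 -0.0643  0.111 ]
wrist blue_mid 0.63 [0.4416 0.0741 0.1132]
wrist door_hinge 0.96 [0.6936 0.0515 0.1033]
0.9
```

View pics/scene0.png

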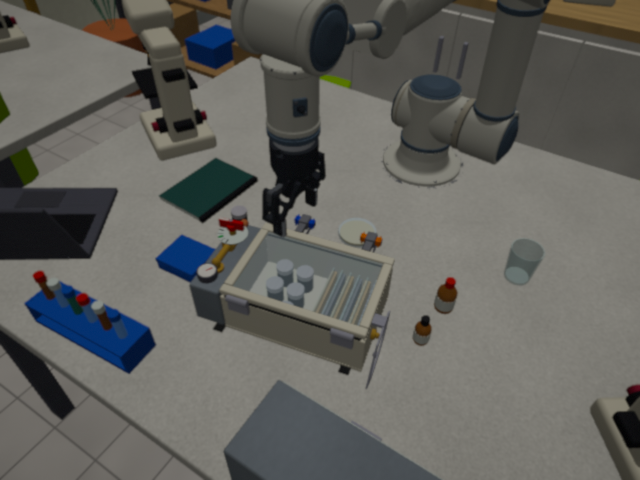

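View pics/side0.png

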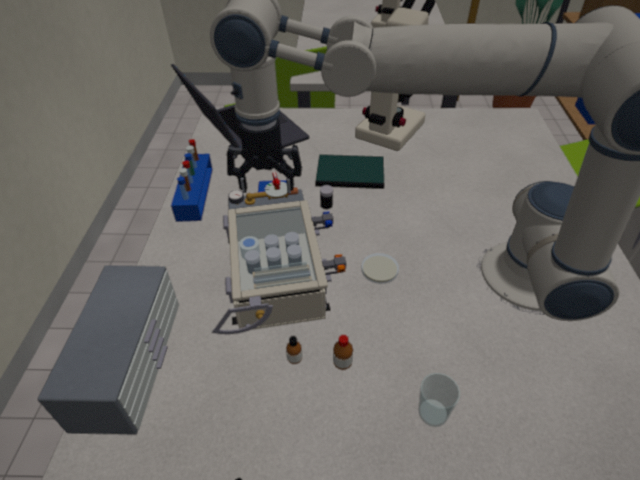

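View pics/wrist0.png

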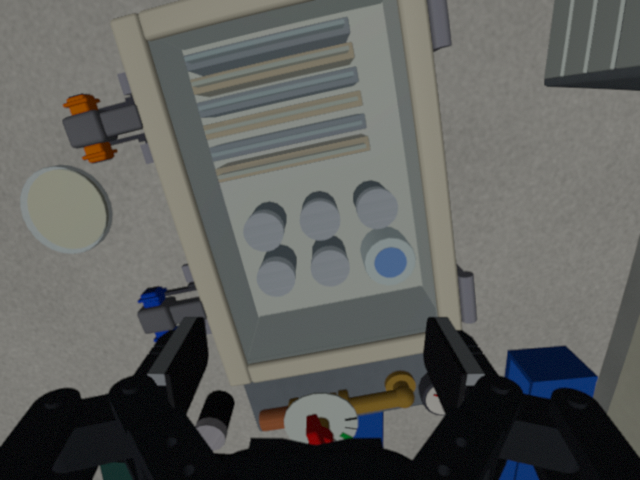

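The pictures match the detections. The case is yawed about 0.22 rad, with orange at wrist pixel (90,125), blue at (155,315) and the red handle at (317,430). I'll move the wrist camera over the handle to refine these.

```bash
python3 - <<'E'
from h import *
c=bot.camera_info('wrist');R=np.array(c['R']);t=np.array(c['t']);print(-R.T@t,R.round(3),c['K'],c['k1']); s=bot.sense(); print(proj('wrist',s['position']))
for q in ['notebook','lens_can','slide_box','petri_dish','oil_bottle','stain_bottle','beaker']:
  for n in ['scene','side']:
    r=bot.mark_of(q,n)
    for d in r[:1]: print(n,q,round(d['conf'],2),world(n,d['position']).round(3))
E
```

```text
[0.59926276 0.0825912  0.37345195] [[ 1.    -0.    -0.001]
 [ 0.    -0.947  0.32 ]
 [-0.001 -0.32  -0.947]] [[383.10316321   0.         315.40163246]
 [  0.         383.10316321 243.15070783]
 [  0.           0.           1.        ]] -0.059483033407919786
[317.37188562 320.91689504]
scene notebook 0.74 [ 0.417 -0.404 -0.003]
side notebook 0.85 [ 0.418 -0.404 -0.003]
scene lens_can 0.65 [ 0.481 -0.25   0.003]
side lens_can 0.65 [ 0.487 -0.249  0.001]
scene slide_box 0.71 [ 0.633 -0.272 -0.001]
side slide_box 0.45 [ 0.635 -0.27  -0.   ]
scene petri_dish 0.95 [ 0.347 -0.004  0.   ]
side petri_dish 0.7 [ 0.349 -0.009  0.002]
scene oil_bottle 0.98 [0.545 0.242 0.003]
side oil_bottle 0.89 [ 0.538  0.24  -0.002]
scene stain_bottle 0.63 [ 0.442  0.254 -0.001]
side stain_bottle 0.56 [0.433 0.25  0.   ]
scene beaker 0.84 [0.27  0.353 0.004]
side beaker 0.83 [0.27  0.348 0.002]
```

Call:
apply_moves:
  steps:
    - {"gripper": 8.5, "slide": [-1, 5, -2], "delta_rot": [0, 0, 0]}
    - {"gripper": 8.5, "slide": [-3, 10, -4], "delta_rot": [0, 0, -0.1]}
    - {"gripper": 8.5, "slide": [-3, 15, -5], "delta_rot": [0, 0, -0.22]}
    - {"gripper": 8.5, "slide": [-3, 20, -5], "delta_rot": [0, 0, -0.22]}
    - {"gripper": 6, "slide": [-3, 22, -5], "delta_rot": [0, 0, -0.22]}
    - {"gripper": 6, "slide": [-3, 22, -5], "delta_rot": [0, 0, -0.22]}
    - {"gripper": 6, "slide": [-3, 22, -5], "delta_rot": [0, 0, -0.22]}
    - {"gripper": 6, "slide": [-3, 22, -5], "delta_rot": [0, 0, -0.22]}

```text
time: 2.4
position: [0.5702, -0.219, 0.2813]
ee_rot: [-0.0, 0.994, 0.11, 0.0]
force: [0.4, 0.5, -0.3]
opening: 0.0601
```

```bash
python3 - <<'E'
from h import *
im=save('wrist','w1'); cv2.imwrite('pics/w1c.png',cv2.resize(im[120:400,150:500],None,fx=2,fy=2,interpolation=cv2.INTER_CUBIC)[:,:,::-1])
ci=bot.camera_info('wrist')
for q in ['case','handle_mid','orange_mid','blue_mid','door_hinge']:
    for d in bot.mark_of(q,'wrist')[:2]: print(q,round(d['conf'],2),world('wrist',d['position'],ci).round(4),proj('wrist',world('wrist',d['position'],ci),ci))
E
```

```text
(no output)
```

View pics/w1.png

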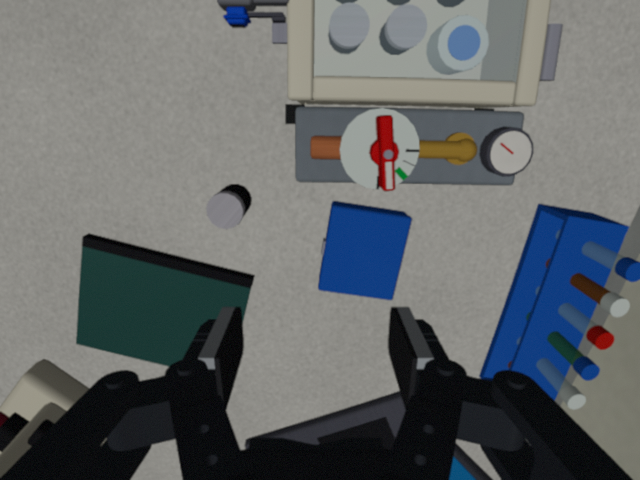

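View pics/w1c.png

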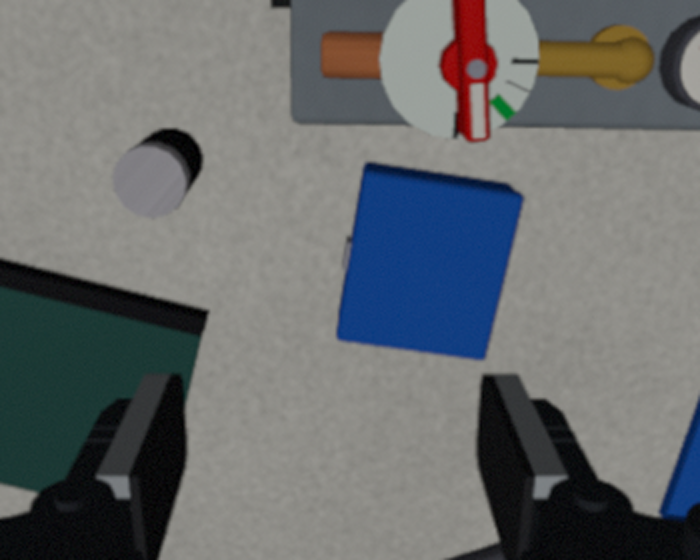

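The handle hub is at about (388,154) with ends at about (384,118) and (390,189). The stripe end points down, and the green mark is at (402,173). I'll back-project those pixels.

```bash
cat >> h.py <<'E'
def ray(cam,uv,z,ci=None):
    c=ci or bot.camera_info(cam); K=np.array(c['K']); d=np.linalg.inv(K)@np.array([uv[0],uv[1],1.]); d=d[:2]; s=d.copy()
    for _ in range(20): s=d/(1+c['k1']*(s@s))
    R=np.array(c['R']);o=-R.T@np.array(c['t']); v=R.T@np.array([s[0],s[1],1]); return o+v*(z-o[2])/v[2]
E
python3 - <<'E'
from h import *
im=bot.snapshot('wrist').astype(int); ci=bot.camera_info('wrist')
m=(im[...,0]>110)&(im[...,1]<70)&(im[...,2]<70); m[:, :340]=0;m[:,430:]=0;m[:100]=0;m[210:]=0
ys,xs=np.nonzero(m);print(len(xs),xs.min(),xs.max(),ys.min(),ys.max())
cv2.imwrite('pics/hand.png',cv2.resize(im[100:210,330:440].astype(np.uint8),None,fx=5,fy=5,interpolation=cv2.INTER_CUBIC)[:,:,::-1])
for uv in [(384,118),(388,154),(390,188)]: print(ray('wrist',uv,.166,ci).round(4))
for uv in [(297,183),(515,185.5)]: print(ray('wrist',uv,.100,ci).round(4))
print(ray('wrist',(380,148),.132,ci), ray('wrist',(402,173),.132,ci))
for d in bot.mark_of('handle_mid','wrist')[:2]: print(round(d['conf'],2),world('wrist',d['position'],ci).round(4))
E
```

```text
850 371 397 115 189
[ 0.5947 -0.1309  0.166 ]
[ 0.6035 -0.1523  0.166 ]
[ 0.611  -0.1739  0.166 ]
[ 0.5481 -0.1962  0.1   ]
[ 0.7317 -0.1563  0.1   ]
[ 0.6033383 -0.1512368  0.132    ] [ 0.62467405 -0.16542539  0.132     ]
0.86 [ 0.606  -0.1551  0.1512]
```

View pics/hand.png

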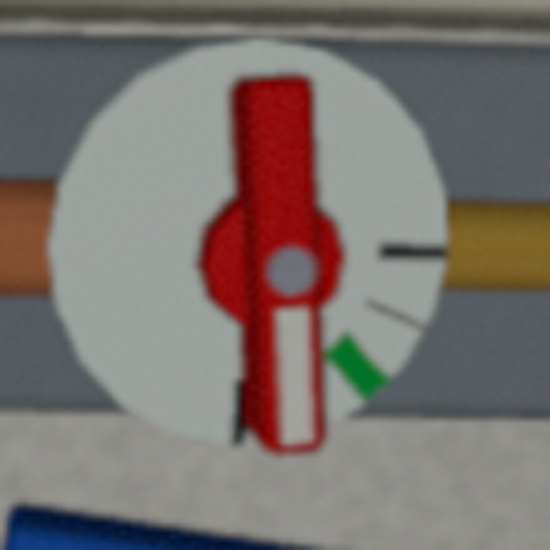

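Hub is at (0.603,-0.152), handle direction 0.363 and case yaw 0.214, so vent starts at about 0.15. The green mark sits at 0.77, which matches the task.

```bash
python3 - <<'E'
from h import *
print(totool([.603,-.152,.185]),totool([.603,-.152,.142]),bot.sense()['time'])
E
```

```text
[ 4.68520191 -5.86719378  9.6413976 ] [ 4.6844919  -5.86768878 13.94139752] 2.8
```

Call:
apply_moves:
  steps:
    - {"gripper": 4, "slide": [3, -4, 2], "delta_rot": [0, 0, -0.143]}
    - {"gripper": 4, "slide": [4.7, -5.9, 6], "delta_rot": [0, 0, -0.143]}
    - {"gripper": 4, "slide": [4.7, -5.9, 9.6], "delta_rot": [0, 0, -0.143]}
    - {"gripper": 4, "slide": [4.7, -5.9, 9.6], "delta_rot": [0, 0, -0.143]}
    - {"gripper": 4, "slide": [4.7, -5.9, 9.6], "delta_rot": [0, 0, -0.143]}
    - {"gripper": 4, "slide": [4.7, -5.9, 9.6], "delta_rot": [0, 0, -0.143]}

```text
time: 3.4
position: [0.6039, -0.1526, 0.1889]
ee_rot: [0.001, 0.984, 0.18, 0.002]
force: [-0.7, 0.8, 0.4]
opening: 0.04
```

```bash
python3 - <<'E'
from h import *
save('wrist','w2');save('side','s2')
E
```

```text
(no output)
```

View pics/w2.png

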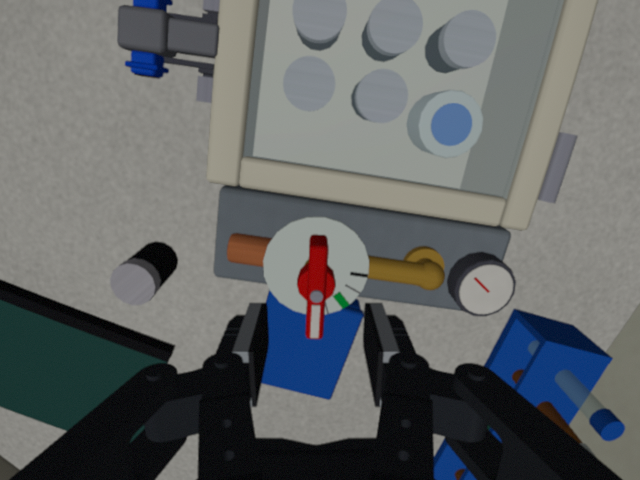

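The handle is upright in the image and centred between the fingers (x≈317). Next I descend and grip.

Call:
apply_moves:
  steps:
    - {"gripper": 4, "slide": [0, 0, 3], "delta_rot": [0, 0, 0]}
    - {"gripper": 4, "slide": [0, 0, 4.6], "delta_rot": [0, 0, 0]}
    - {"gripper": 4, "slide": [0, 0, 4.6], "delta_rot": [0, 0, 0]}
    - {"gripper": 0, "slide": [0, 0, 4.6], "delta_rot": [0, 0, 0]}
    - {"gripper": 0, "slide": [0, 0, 4.6], "delta_rot": [0, 0, 0]}
    - {"gripper": 0, "slide": [0, 0, 4.6], "delta_rot": [0, 0, 0]}
    - {"gripper": 0, "slide": [0, 0, 4.6], "delta_rot": [0, 0, 0]}
    - {"gripper": 0, "slide": [0, 0, 4.6], "delta_rot": [0, 0, 0]}
  force: 40

```text
time: 4.3
position: [0.6045, -0.1529, 0.1441]
ee_rot: [0.002, 0.984, 0.18, 0.003]
force: [-2.7, -1.4, 4.2]
opening: 0.0178
```

Call:
apply_moves:
  steps:
    - {"gripper": 0, "slide": [0, 0, 0], "delta_rot": [0, 0, 0]}
    - {"gripper": 0, "slide": [0, 0, 0], "delta_rot": [0, 0, 0]}
    - {"gripper": 0, "slide": [0, 0, 0], "delta_rot": [0, 0, 0]}

```text
time: 4.6
position: [0.6045, -0.1529, 0.1442]
ee_rot: [0.002, 0.984, 0.18, 0.003]
force: [-0.9, -0.2, 1.4]
opening: 0.0178
```

```bash
python3 - <<'E'
from h import *
save('wrist','w3');save('side','s3');print(bot.sense())
E
```

```text
{'time': 4.7, 'q': array([-3.02101742e-01,  1.47742300e-01,  1.32339374e+00, -3.55757213e-04,
        1.66348061e+00, -6.64837561e-01]), 'qvel': array([-2.07129782e-05,  4.01288795e-04, -4.61496166e-04, -2.07282039e-03,
       -8.66853809e-04,  8.79229201e-04]), 'joint_torque': array([ 3.64201125e-01, -4.76816726e+01, -4.16272724e+01,  2.17870236e-01,
       -4.24641548e-01, -8.39670945e-03]), 'position': array([ 0.60448   , -0.15289414,  0.14419818]), 'ee_rot': array([0.00177817, 0.98359496, 0.18035731, 0.00300592]), 'force': array([-2.03716036, -0.91508857,  1.36365619]), 'torque': array([-0.04231467,  0.21015753, -0.005726  ]), 'opening': 0.017801499465221738}
```

View pics/w3.png

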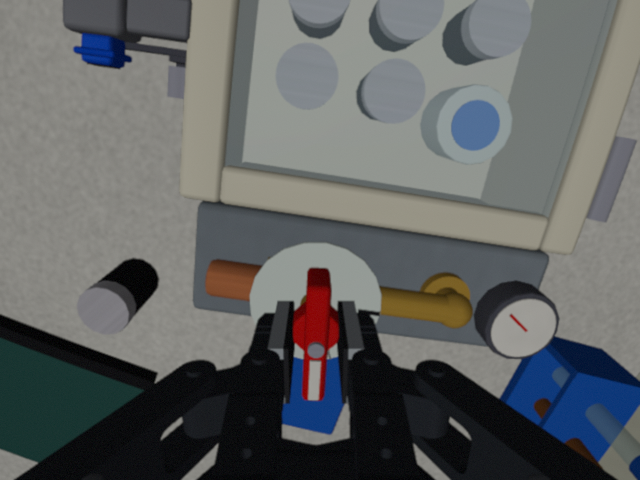

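The fingertips are gripping the round hub collar under the bar, since the opening reads 17.8 mm rather than 9. I'll open, rise 6 mm and close again.

Call:
apply_moves:
  steps:
    - {"gripper": 4, "slide": [0, 0, 0], "delta_rot": [0, 0, 0]}
    - {"gripper": 4, "slide": [0, 0, 0], "delta_rot": [0, 0, 0]}
    - {"gripper": 4, "slide": [-0.1, 0, -0.6], "delta_rot": [0, 0, 0]}
    - {"gripper": 0, "slide": [-0.1, 0, -0.6], "delta_rot": [0, 0, 0]}
    - {"gripper": 0, "slide": [-0.1, 0, -0.6], "delta_rot": [0, 0, 0]}
    - {"gripper": 0, "slide": [-0.1, 0, -0.6], "delta_rot": [0, 0, 0]}
    - {"gripper": 0, "slide": [-0.1, 0, -0.6], "delta_rot": [0, 0, 0]}
    - {"gripper": 0, "slide": [-0.1, 0, -0.6], "delta_rot": [0, 0, 0]}
    - {"gripper": 0, "slide": [-0.1, 0, -0.6], "delta_rot": [0, 0, 0]}
  force: 40

```text
time: 5.6
position: [0.6044, -0.1532, 0.1514]
ee_rot: [0.002, 0.984, 0.18, 0.004]
force: [4.1, 2.1, 5.1]
opening: 0.0167
```

Call:
apply_moves:
  steps:
    - {"gripper": 0, "slide": [0, 0, 0], "delta_rot": [0, 0, 0]}
    - {"gripper": 0, "slide": [0, 0, 0], "delta_rot": [0, 0, 0]}

```text
time: 5.8
position: [0.6045, -0.1531, 0.1515]
ee_rot: [0.002, 0.984, 0.181, 0.005]
force: [2.0, -0.2, 4.2]
opening: 0.0168
```

```bash
python3 - <<'E'
from h import *
im=save('wrist','w4');im=save('scene','s4');s=bot.sense();print(s['opening'],s['force'],s['position'])
c=proj('scene',np.array([.603,-.152,.15])).astype(int);print(c)
im=im[c[1]-50:c[1]+50,c[0]-60:c[0]+60];cv2.imwrite('pics/s4c.png',cv2.resize(im,None,fx=5,fy=5,interpolation=cv2.INTER_CUBIC)[:,:,::-1])
E
```

```text
0.016634531915194616 [2.0094955  0.21907849 3.0245286 ] [ 0.60446901 -0.1531307   0.15146352]
[231 226]
```

View pics/w4.png

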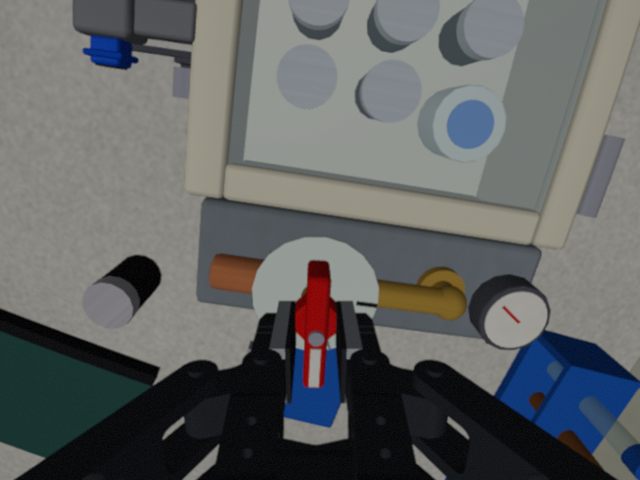

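View pics/s4c.png

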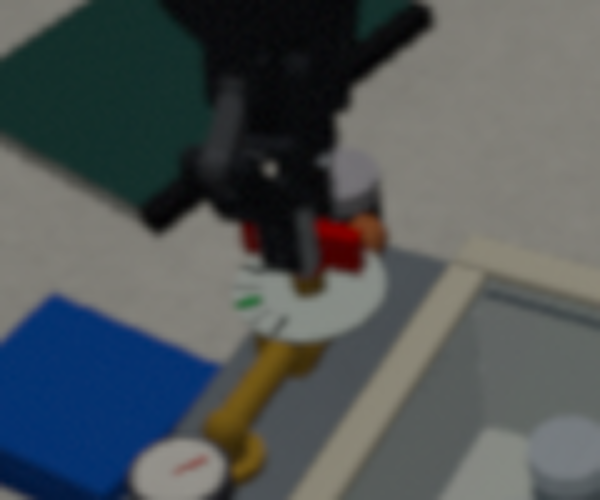

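The hub collar seems to reach about 153 mm. I'll rise another 6 mm to get the tips above it and close on the bar alone.

Call:
apply_moves:
  steps:
    - {"gripper": 4, "slide": [0, 0, 0], "delta_rot": [0, 0, 0]}
    - {"gripper": 4, "slide": [-0.1, 0, -0.5], "delta_rot": [0, 0, 0]}
    - {"gripper": 4, "slide": [-0.1, 0, -0.6], "delta_rot": [0, 0, 0]}
    - {"gripper": 0, "slide": [-0.1, 0, -0.6], "delta_rot": [0, 0, 0]}
    - {"gripper": 0, "slide": [-0.1, 0, -0.6], "delta_rot": [0, 0, 0]}
    - {"gripper": 0, "slide": [-0.1, 0, -0.6], "delta_rot": [0, 0, 0]}
    - {"gripper": 0, "slide": [-0.1, 0, -0.6], "delta_rot": [0, 0, 0]}
    - {"gripper": 0, "slide": [-0.1, 0, -0.6], "delta_rot": [0, 0, 0]}
    - {"gripper": 0, "slide": [-0.1, 0, -0.6], "delta_rot": [0, 0, 0]}
    - {"gripper": 0, "slide": [-0.1, 0, -0.6], "delta_rot": [0, 0, 0]}
  force: 40

```text
time: 6.9
position: [0.6044, -0.1531, 0.1576]
ee_rot: [0.002, 0.984, 0.181, 0.006]
force: [5.5, 1.1, -0.0]
opening: 0.0074
```

Now the bar itself is gripped (7.4 mm). I turn by 0.64 rad counter-clockwise, which is negative about tool z.

Call:
apply_moves:
  steps:
    - {"gripper": 0, "slide": [-0.05, 0, 0], "delta_rot": [0, 0, -0.1]}
    - {"gripper": 0, "slide": [-0.1, 0, 0], "delta_rot": [0, 0, -0.2]}
    - {"gripper": 0, "slide": [-0.1, 0, 0], "delta_rot": [0, 0, -0.3]}
    - {"gripper": 0, "slide": [-0.1, 0, 0], "delta_rot": [0, 0, -0.4]}
    - {"gripper": 0, "slide": [-0.1, 0, 0], "delta_rot": [0, 0, -0.5]}
    - {"gripper": 0, "slide": [-0.1, 0, 0], "delta_rot": [0, 0, -0.6]}
    - {"gripper": 0, "slide": [-0.1, 0, 0], "delta_rot": [0, 0, -0.64]}
    - {"gripper": 0, "slide": [-0.1, 0, 0], "delta_rot": [0, 0, -0.64]}
    - {"gripper": 0, "slide": [-0.1, 0, 0], "delta_rot": [0, 0, -0.64]}

```text
time: 7.8
position: [0.6048, -0.1528, 0.1576]
ee_rot: [0.004, 0.876, 0.481, 0.006]
force: [6.6, 1.8, -1.3]
opening: 0.0077
```

```bash
python3 - <<'E'
from h import *
s=bot.sense();print(s['opening'],s['force'],s['torque'],s['position'], Rn.from_matrix(R_of(s['ee_rot'])@np.diag([1,-1,-1])).as_euler('xyz'))
im=save('wrist','w5')
E
```

```text
0.007650642218983596 [ 6.61543201  1.81079408 -1.31002069] [ 0.26146143 -1.13604555  0.02219294] [ 0.60478874 -0.15283066  0.15763244] [-0.01365439 -0.00660313  1.00472014]
```

View pics/w5.png

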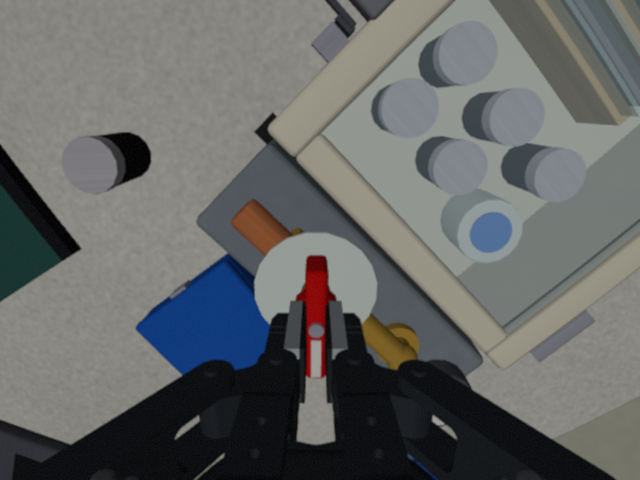

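Call:
apply_moves:
  steps:
    - {"gripper": 4, "slide": [0, 0, 0], "delta_rot": [0, 0, 0]}
    - {"gripper": 4, "slide": [0, 0, 0], "delta_rot": [0, 0, 0]}
    - {"gripper": 4, "slide": [0, 0, 0], "delta_rot": [0, 0, 0]}
    - {"gripper": 4, "slide": [0, 0, -3], "delta_rot": [0, 0, 0]}
    - {"gripper": 5.8, "slide": [0, 0, -8], "delta_rot": [0, 0, 0]}
    - {"gripper": 5.8, "slide": [0, 0, -12], "delta_rot": [0, 0, 0]}
    - {"gripper": 5.8, "slide": [0, 0, -12], "delta_rot": [0, 0, 0]}

```text
time: 8.55
position: [0.6041, -0.1532, 0.2863]
ee_rot: [0.009, 0.876, 0.481, 0.01]
force: [0.5, 1.2, -0.2]
opening: 0.0585
```

```bash
python3 - <<'E'
from h import *
im=save('wrist','w6');ci=bot.camera_info('wrist')
print(totool([.43,.075,.25]),bot.sense()['force'])
c=proj('wrist',np.array([.603,-.152,.15])).astype(int);print(c)
im=im[c[1]-60:c[1]+60,c[0]-60:c[0]+60];cv2.imwrite('pics/w6c.png',cv2.resize(im,None,fx=5,fy=5,interpolation=cv2.INTER_CUBIC)[:,:,::-1])
E
```

```text
[  9.89741452 -26.96429542   2.76483357] [-0.17391271 -1.00836276 -1.66120917]
[314 226]
```

View pics/w6c.png

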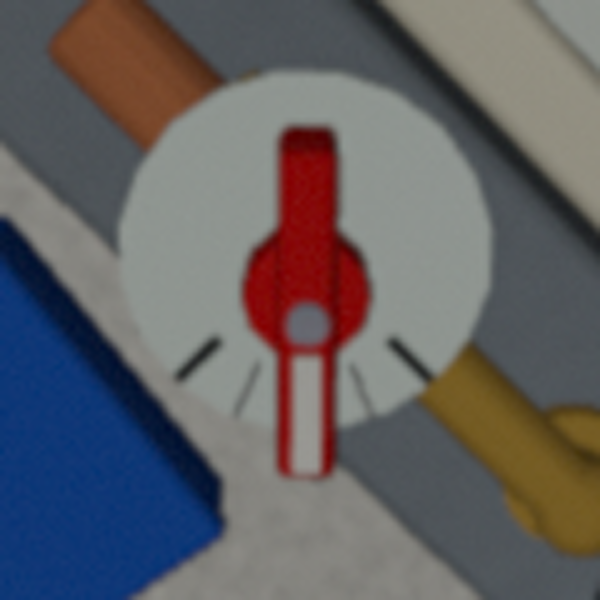

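View pics/w6.png

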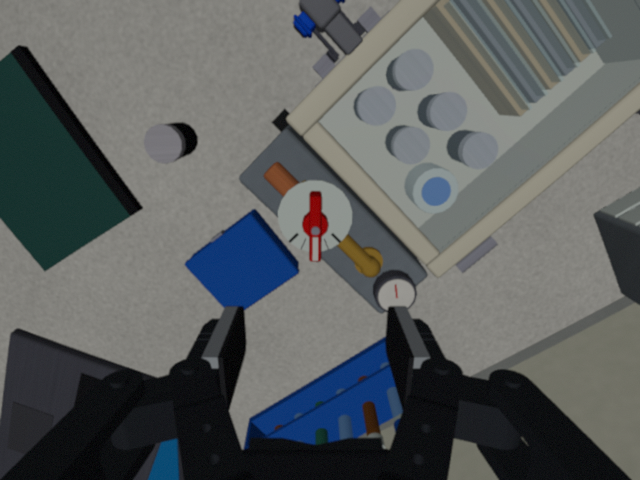

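The handle sits centred between the two thin tolerance ticks and covers the green mark. Next is the hover above orange.

```bash
cat >> h.py <<'E'
def goal(X,yaw):
    s=bot.sense(); R=R_of(s['ee_rot']); Rd=Rn.from_euler('z',yaw).as_matrix()@np.diag([1,-1,-1])
    return (R.T@(np.array(X)-np.array(s['position']))*100).round(2), Rn.from_matrix(R.T@Rd).as_rotvec().round(3)
E
python3 - <<'E'
from h import *
print(goal([.4445,.0767,.2],1.785))
E
```

```text
(array([ 10.78, -25.94,   7.8 ]), array([ 0.023,  0.   , -0.781]))
```

Call:
apply_moves:
  steps:
    - {"gripper": 5.8, "slide": [1.8, -4.3, 0], "delta_rot": [0, 0, -0.1]}
    - {"gripper": 5.8, "slide": [3.6, -8.6, 0], "delta_rot": [0, 0, -0.22]}
    - {"gripper": 5.8, "slide": [5.4, -13, 0.5], "delta_rot": [0, 0, -0.34]}
    - {"gripper": 5.8, "slide": [7.2, -17.3, 1], "delta_rot": [0.01, 0, -0.46]}
    - {"gripper": 5.8, "slide": [9, -21.6, 2], "delta_rot": [0.02, 0, -0.58]}
    - {"gripper": 5.8, "slide": [10.8, -25.9, 4], "delta_rot": [0.023, 0, -0.7]}
    - {"gripper": 5.8, "slide": [10.8, -25.9, 7.8], "delta_rot": [0.023, 0, -0.78]}
    - {"gripper": 5.8, "slide": [10.8, -25.9, 7.8], "delta_rot": [0.023, 0, -0.78]}
    - {"gripper": 5.8, "slide": [10.8, -25.9, 7.8], "delta_rot": [0.023, 0, -0.78]}
    - {"gripper": 5.8, "slide": [10.8, -25.9, 7.8], "delta_rot": [0.023, 0, -0.78]}

```text
time: 9.6
position: [0.4458, 0.076, 0.2016]
ee_rot: [0.001, 0.629, 0.778, 0.001]
force: [-0.5, -0.2, 1.5]
opening: 0.0583
```

```bash
python3 - <<'E'
from h import *
im=save('wrist','w7');ci=bot.camera_info('wrist')
for q in ['orange_mid','blue_mid','handle_mid','door_hinge','case']:
    for d in bot.mark_of(q,'wrist')[:2]: print(q,round(d['conf'],2),(X:=world('wrist',d['position'],ci)).round(4),proj('wrist',X,ci))
print(bot.sense()['time'])
E
```

```text
orange_mid 0.67 [0.4424 0.0759 0.1127] [315.87169698 245.03096589]
blue_mid 0.66 [ 0.4828 -0.0665  0.1088] [ 95.47629431 256.728188  ]
case 0.59 [ 0.5997  0.0252 -0.0048] [237.71244192 336.94619398]
9.9
```

View pics/w7.png

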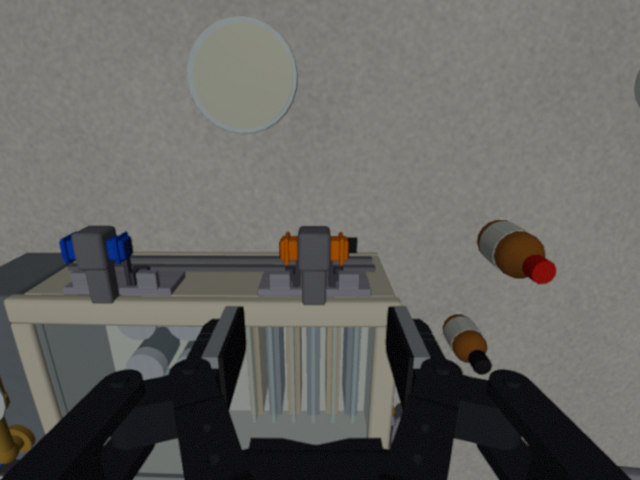

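Orange buttons are at about (288,249) and (342,249). Blue ones are at about (68,249) and (125,248), and rear things are unaffected.

```bash
python3 - <<'E'
from h import *
im=bot.snapshot('wrist');ci=bot.camera_info('wrist');i=im.astype(int)
o=(i[...,0]>120)&(i[...,2]<70)&(i[...,0]-i[...,1]>50);o[:225]=0;o[275:]=0;o[:,:270]=0;o[:,360:]=0
b=(i[...,2]>90)&(i[...,0]<60);b[:225]=0;b[275:]=0;b[:,:50]=0;b[:,140:]=0
for m,n in((o,'o'),(b,'b')):
    ys,xs=np.nonzero(m);c=((xs.min()+xs.max())/2,(ys.min()+ys.max())/2);print(n,xs.min(),xs.max(),ys.min(),ys.max(),ray('wrist',c,.110,ci).round(4))
cv2.imwrite('pics/w8c.png',cv2.resize(im[210:310,50:370],None,fx=2.4,fy=2.4,interpolation=cv2.INTER_CUBIC)[:,:,::-1])
# front wall top edge
print(ray('wrist',(20,297),.114,ci),ray('wrist',(395,302),.114,ci))
E
```

```text
o 280 346 240 265 [0.4474 0.0757 0.11  ]
b 58 123 239 264 [ 0.4779 -0.068   0.11  ]
[ 0.52095603 -0.11546697  0.114     ] [0.46878198 0.13622161 0.114     ]
```

View pics/w8c.png

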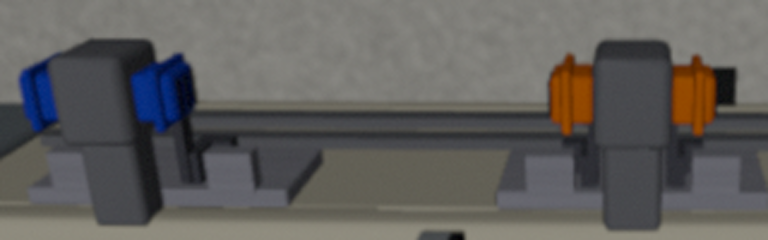

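Call:
apply_moves:
  steps:
    - {"gripper": 5.8, "slide": [0, 0, 4], "delta_rot": [0, 0, 0]}
    - {"gripper": 5.8, "slide": [0, 0, 7], "delta_rot": [0, 0, 0]}
    - {"gripper": 5.8, "slide": [0, 0, 9], "delta_rot": [0, 0, 0]}
    - {"gripper": 5.8, "slide": [0, 0, 10.8], "delta_rot": [0, 0, 0]}
    - {"gripper": 5.8, "slide": [0, 0, 10.8], "delta_rot": [0, 0, 0]}
    - {"gripper": 5.8, "slide": [0, 0, 10.8], "delta_rot": [0, 0, 0]}
  force: 40

```text
time: 10.55
position: [0.4455, 0.0763, 0.093]
ee_rot: [0.001, 0.628, 0.778, 0.0]
force: [0.7, 0.1, 0.8]
opening: 0.058
```

```bash
python3 - <<'E'
from h import *
im=save('wrist','w9');im=save('side','s9');s=bot.sense();print(s['force'],s['position'])
c=proj('side',np.array([.445,.076,.11])).astype(int)
im=im[c[1]-50:c[1]+50,c[0]-60:c[0]+60];cv2.imwrite('pics/s9c.png',cv2.resize(im,None,fx=5,fy=5,interpolation=cv2.INTER_CUBIC)[:,:,::-1])
E
```

```text
[-0.59019738  0.5247763  -0.00178457] [0.44620987 0.07644671 0.09415707]
```

View pics/w9.png

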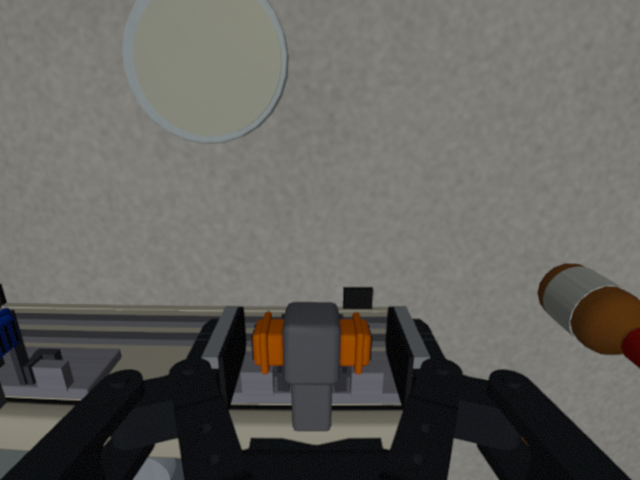

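View pics/s9c.png

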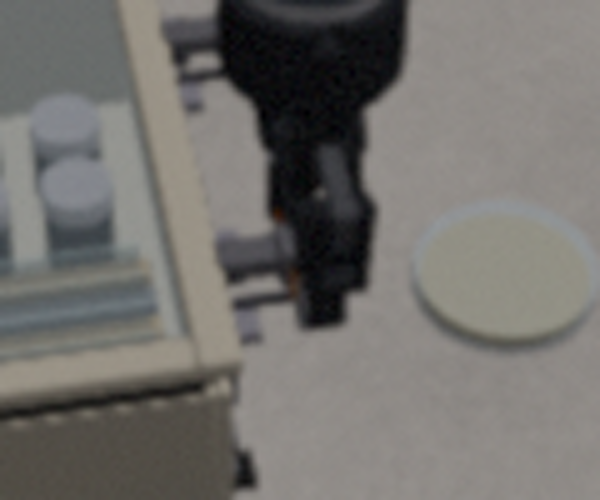

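The pads straddle both buttons evenly: orange spans x 253–371 and the pads sit at about 243 and 388. Now I squeeze.

Call:
apply_moves:
  steps:
    - {"gripper": 5.8, "slide": [0, 0.2, 0], "delta_rot": [0, 0, 0]}
    - {"gripper": 2.6, "slide": [0, 0.2, 0], "delta_rot": [0, 0, 0]}
    - {"gripper": 2.6, "slide": [0, 0.2, 0], "delta_rot": [0, 0, 0]}
    - {"gripper": 2.6, "slide": [0, 0.2, 0], "delta_rot": [0, 0, 0]}
    - {"gripper": 2.6, "slide": [0, 0.2, 0], "delta_rot": [0, 0, 0]}
    - {"gripper": 2.6, "slide": [0, 0.2, 0], "delta_rot": [0, 0, 0]}
    - {"gripper": 2.6, "slide": [0, 0.2, 0], "delta_rot": [0, 0, 0]}
    - {"gripper": 2.6, "slide": [0, 0.2, 0], "delta_rot": [0, 0, 0]}
  force: 40

```text
time: 11.45
position: [0.4492, 0.0756, 0.0959]
ee_rot: [0.003, 0.628, 0.778, 0.001]
force: [0.0, -5.7, 5.1]
opening: 0.0308
```

The opening is 30.8 mm, against 32 mm for fully in. I release, rise and look.

Call:
apply_moves:
  steps:
    - {"gripper": 2.6, "slide": [0, 0, 0], "delta_rot": [0, 0, 0]}
    - {"gripper": 5.8, "slide": [0, 0, 0], "delta_rot": [0, 0, 0]}
    - {"gripper": 5.8, "slide": [0, 0, 0], "delta_rot": [0, 0, 0]}
    - {"gripper": 5.8, "slide": [0, 0, 0], "delta_rot": [0, 0, 0]}
    - {"gripper": 5.8, "slide": [0, 0, -3], "delta_rot": [0, 0, 0]}
    - {"gripper": 5.8, "slide": [0, 0, -7], "delta_rot": [0, 0, 0]}
    - {"gripper": 5.8, "slide": [0, 0, -10], "delta_rot": [0, 0, 0]}
    - {"gripper": 5.8, "slide": [0, 0, -10], "delta_rot": [0, 0, 0]}
    - {"gripper": 5.8, "slide": [0, 0, -10], "delta_rot": [0, 0, 0]}

```text
time: 12.35
position: [0.4489, 0.076, 0.1965]
ee_rot: [0.004, 0.628, 0.778, 0.002]
force: [0.4, -0.2, -0.5]
opening: 0.0579
```

```bash
python3 - <<'E'
from h import *
im=save('wrist','w10');s=bot.sense();print(s['force'],s['position'],s['time'])
cv2.imwrite('pics/w10c.png',cv2.resize(im[210:310,50:370],None,fx=2.4,fy=2.4,interpolation=cv2.INTER_CUBIC)[:,:,::-1])
print(goal([.4785,-.068,.2],1.785))
E
```

```text
[-0.159397   -0.00107624 -0.64648733] [0.44838094 0.07598101 0.19514501] 12.4
(array([-14.71,  -0.08,  -0.43]), array([ 0.005,  0.004, -0.002]))
```

View pics/w10c.png

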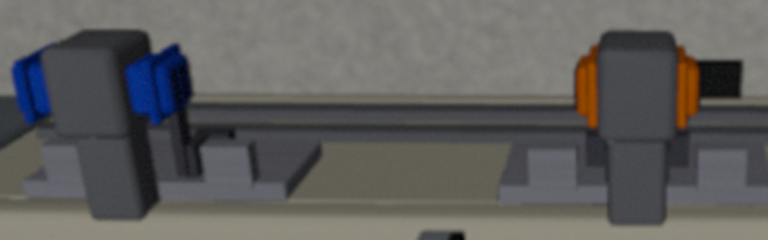

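Orange is visibly in (narrow) and blue is still out. I move to blue.

Call:
apply_moves:
  steps:
    - {"gripper": 5.8, "slide": [-4, 0, 0], "delta_rot": [0, 0, 0]}
    - {"gripper": 5.8, "slide": [-8, 0, 0], "delta_rot": [0, 0, 0]}
    - {"gripper": 5.8, "slide": [-12, 0, 0], "delta_rot": [0.005, 0.004, 0]}
    - {"gripper": 5.8, "slide": [-14.6, 0, 0], "delta_rot": [0.005, 0.004, 0]}
    - {"gripper": 5.8, "slide": [-14.6, 0, 3], "delta_rot": [0.005, 0.004, 0]}
    - {"gripper": 5.8, "slide": [-14.6, 0, 5], "delta_rot": [0.005, 0.004, 0]}
    - {"gripper": 5.8, "slide": [-14.6, 0, 5], "delta_rot": [0.005, 0.004, 0]}
    - {"gripper": 5.8, "slide": [-14.6, 0, 5], "delta_rot": [0.005, 0.004, 0]}

```text
time: 13.2
position: [0.4787, -0.0667, 0.1446]
ee_rot: [-0.001, 0.628, 0.778, -0.0]
force: [0.8, -0.4, 0.2]
opening: 0.0579
```

```bash
python3 - <<'E'
from h import *
im=save('wrist','w11');s=bot.sense();print(s['force'],s['position'],s['time'])
print(goal([.479,-.067,.094],1.785))
E
```

```text
[ 0.78017553 -0.12069435  0.21177221] [ 0.47932278 -0.06669808  0.14589616] 13.25
(array([-0.03, -0.04,  5.19]), array([ 0.   , -0.001, -0.002]))
```

View pics/w11.png

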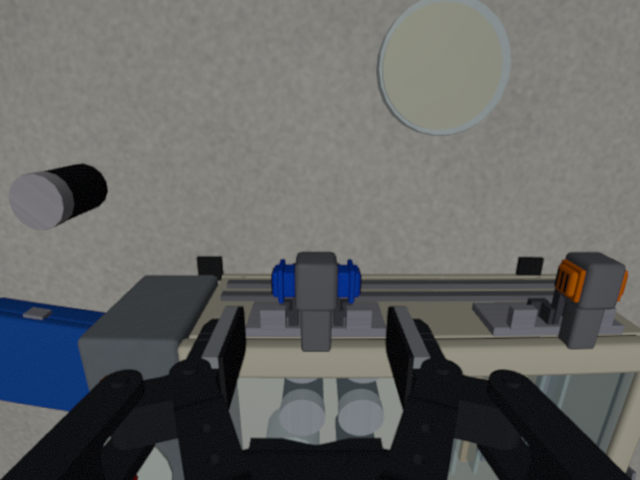

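Blue is centred at x≈316, so I descend and squeeze with 50 N.

Call:
apply_moves:
  steps:
    - {"gripper": 5.8, "slide": [0, 0, 3], "delta_rot": [0, 0, 0]}
    - {"gripper": 5.8, "slide": [0, 0, 5.2], "delta_rot": [0, 0, 0]}
    - {"gripper": 5.8, "slide": [0, 0, 5.2], "delta_rot": [0, 0, 0]}
    - {"gripper": 5.8, "slide": [0, 0, 5.2], "delta_rot": [0, 0, 0]}
    - {"gripper": 2.6, "slide": [0, 0, 5.2], "delta_rot": [0, 0, 0]}
    - {"gripper": 2.6, "slide": [0, 0, 5.2], "delta_rot": [0, 0, 0]}
    - {"gripper": 2.6, "slide": [0, 0, 5.2], "delta_rot": [0, 0, 0]}
    - {"gripper": 2.6, "slide": [0, 0, 5.2], "delta_rot": [0, 0, 0]}
    - {"gripper": 2.6, "slide": [0, 0, 5.2], "delta_rot": [0, 0, 0]}
    - {"gripper": 2.6, "slide": [0, 0, 5.2], "delta_rot": [0, 0, 0]}
  force: 50

```text
time: 14.25
position: [0.4804, -0.0661, 0.0972]
ee_rot: [0.001, 0.628, 0.778, 0.002]
force: [-2.7, 3.0, 7.3]
opening: 0.0309
```

```bash
python3 - <<'E'
from h import *
im=save('wrist','w12');s=bot.sense();print(s['force'],s['position'],s['time'],s['opening'])
P=np.array(s['position']);R=R_of(s['ee_rot'])
yaw=.214;e=np.array([np.cos(yaw),np.sin(yaw),0]);r=.235
for th in np.arange(0,1.31,.1):
    d=e*r*(1-np.cos(th))+np.array([0,0,r*np.sin(th)]); print(round(th,2),(R.T@d*100).round(2))
E
```

```text
[-2.98020067  4.00456704  7.74491163] [ 0.4803519  -0.06614198  0.09722012] 14.3 0.030160114083035153
0.0 [0. 0. 0.]
0.1 [ 0.    0.13 -2.35]
0.2 [ 0.    0.49 -4.67]
0.3 [ 0.    1.08 -6.94]
0.4 [ 0.01  1.89 -9.14]
0.5 [ 1.000e-02  2.920e+00 -1.126e+01]
0.6 [ 1.000e-02  4.160e+00 -1.325e+01]
0.7 [ 1.000e-02  5.590e+00 -1.512e+01]
0.8 [  0.02   7.19 -16.83]
0.9 [  0.02   8.96 -18.37]
1.0 [  0.02  10.88 -19.73]
1.1 [ 2.000e-02  1.292e+01 -2.089e+01]
1.2 [  0.03  15.07 -21.84]
1.3 [  0.03  17.3  -22.58]
```

View pics/w12.png

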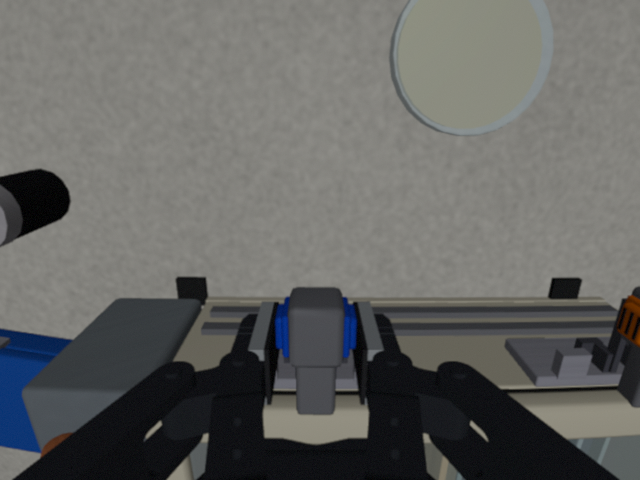

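The blue catch is squeezed (30.2 mm) with the pads on both buttons. I start swinging along the hinge arc of radius 235 mm.

Call:
apply_moves:
  steps:
    - {"gripper": 2.6, "slide": [0, 0.03, -1.17], "delta_rot": [0, 0, 0]}
    - {"gripper": 2.6, "slide": [0, 0.13, -2.35], "delta_rot": [0, 0, 0]}
    - {"gripper": 2.6, "slide": [0, 0.27, -3.5], "delta_rot": [0, 0, 0]}
    - {"gripper": 2.6, "slide": [0, 0.49, -4.67], "delta_rot": [0, 0, 0]}
    - {"gripper": 2.6, "slide": [0, 0.74, -5.8], "delta_rot": [0, 0, 0]}
    - {"gripper": 2.6, "slide": [0, 1.08, -6.94], "delta_rot": [0, 0, 0]}
  force: 50

```text
time: 14.9
position: [0.4908, -0.0639, 0.1675]
ee_rot: [0.001, 0.628, 0.778, 0.002]
force: [1.3, 1.7, -5.3]
opening: 0.0301
```

```bash
cat >> h.py <<'E'
def arc(ths,P0=np.array([.4804,-.0661,.0972]),yaw=.214,r=.235):
    s=bot.sense();P=np.array(s['position']);R=R_of(s['ee_rot']);e=np.array([np.cos(yaw),np.sin(yaw),0])
    D=P-P0; print('off: along',D@e,'z',D[2],'lat',D@np.array([-e[1],e[0],0]),'th~',np.arctan2(D[2],r-D@e),'r',np.hypot(D[2],r-D@e), s['force'],s['opening'],s['time'])
    for th in ths: print(round(th,2),(R.T@(P0+e*r*(1-np.cos(th))+np.array([0,0,r*np.sin(th)])-P)*100).round(2))
    print(Rn.from_matrix(R.T@(Rn.from_euler('z',1.785).as_matrix()@np.diag([1,-1,-1]))).as_rotvec().round(3))
E
python3 - <<'E'
from h import *
im=save('side','s13')
arc(np.arange(.3,.86,.05))
E
```

```text
off: along 0.011450922439707778 z 0.07244046676694572 lat -6.016313521108177e-05 th~ 0.3133699400173111 r 0.23499321544136229 [-2.96810315  2.17914493 -1.38503872] 0.030018218653160785 14.95
0.3 [ 0.01 -0.1   0.3 ]
0.35 [ 0.01  0.28 -0.81]
0.4 [ 0.01  0.72 -1.9 ]
0.45 [ 0.01  1.21 -2.97]
0.5 [ 0.01  1.76 -4.01]
0.55 [ 0.01  2.35 -5.02]
0.6 [ 0.01  3.   -6.01]
0.65 [ 0.01  3.69 -6.96]
0.7 [ 0.01  4.43 -7.87]
0.75 [ 0.01  5.21 -8.74]
0.8 [ 0.01  6.04 -9.58]
0.85 [ 1.000e-02  6.910e+00 -1.037e+01]
[ 0.006  0.    -0.001]
```

View pics/s13.png

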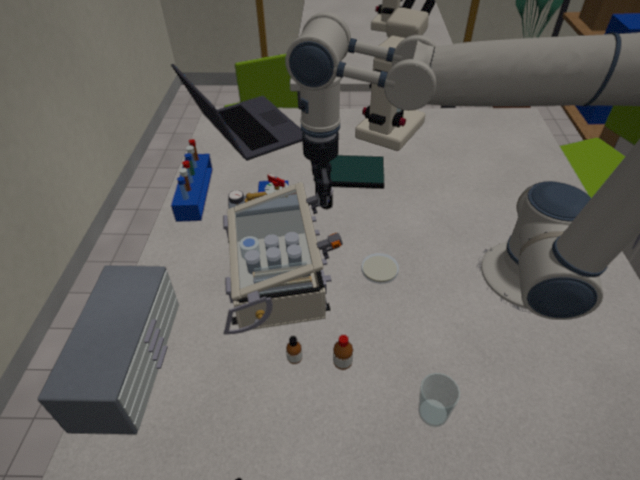

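The door is lifting with the catch, with the front frame raised and the orange catch going up too. Next comes the detent.

Call:
apply_moves:
  steps:
    - {"gripper": 2.6, "slide": [0, 0.28, -0.8], "delta_rot": [0, 0, 0]}
    - {"gripper": 2.6, "slide": [0, 0.72, -1.9], "delta_rot": [0, 0, 0]}
    - {"gripper": 2.6, "slide": [0, 1.2, -3.0], "delta_rot": [0, 0, 0]}
    - {"gripper": 2.6, "slide": [0, 1.76, -4.0], "delta_rot": [0, 0, 0]}
    - {"gripper": 2.6, "slide": [0, 2.35, -5.0], "delta_rot": [0, 0, 0]}
    - {"gripper": 2.6, "slide": [0, 3.0, -6.0], "delta_rot": [0, 0, 0]}
    - {"gripper": 2.6, "slide": [0, 3.7, -6.95], "delta_rot": [0, 0, 0]}
    - {"gripper": 2.6, "slide": [0, 4.43, -7.87], "delta_rot": [0, 0, 0]}
    - {"gripper": 2.6, "slide": [0, 5.2, -8.75], "delta_rot": [0, 0, 0]}
  force: 50

```text
time: 15.85
position: [0.5423, -0.0529, 0.2584]
ee_rot: [0.002, 0.628, 0.778, 0.002]
force: [1.9, -0.9, -4.0]
opening: 0.0301
```

```bash
python3 - <<'E'
from h import *
im=save('wrist','w14')
arc(np.arange(.75,1.26,.05))
E
```

```text
off: along 0.06455590706601654 z 0.16253178631485132 lat -0.00030068404504172996 th~ 0.761640232616535 r 0.23551596629270144 [ 0.56303588  1.59936938 -6.37543599] 0.03043601191977383 15.9
0.75 [ 0.03 -0.15  0.23]
0.8 [ 0.03  0.68 -0.6 ]
0.85 [ 0.03  1.55 -1.39]
0.9 [ 0.03  2.46 -2.13]
0.95 [ 0.03  3.4  -2.83]
1.0 [ 0.03  4.38 -3.48]
1.05 [ 0.03  5.39 -4.08]
1.1 [ 0.03  6.43 -4.63]
1.15 [ 0.03  7.49 -5.13]
1.2 [ 0.03  8.58 -5.57]
1.25 [ 0.03  9.69 -5.96]
[ 0.009  0.001 -0.001]
```

View pics/w14.png

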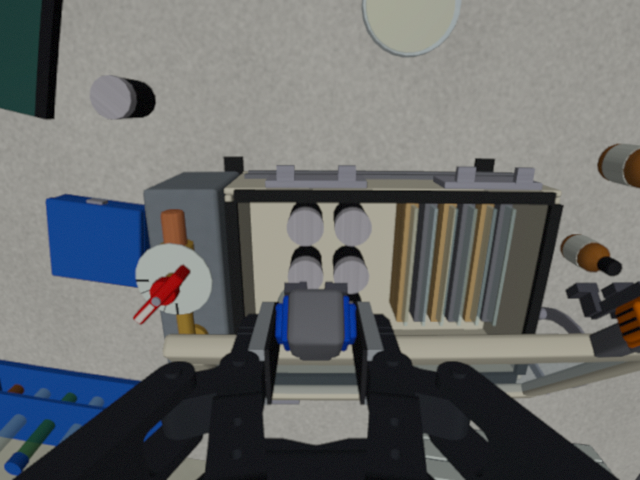

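The door is well past the detent, still gripped, with the handle undisturbed. I continue to about 1.2 rad.

Call:
apply_moves:
  steps:
    - {"gripper": 2.6, "slide": [0, 0.68, -0.6], "delta_rot": [0, 0, 0]}
    - {"gripper": 2.6, "slide": [0, 1.55, -1.4], "delta_rot": [0, 0, 0]}
    - {"gripper": 2.6, "slide": [0, 2.46, -2.13], "delta_rot": [0, 0, 0]}
    - {"gripper": 2.6, "slide": [0, 3.4, -2.83], "delta_rot": [0, 0, 0]}
    - {"gripper": 2.6, "slide": [0, 4.38, -3.48], "delta_rot": [0, 0, 0]}
    - {"gripper": 2.6, "slide": [0, 5.39, -4.08], "delta_rot": [0, 0, 0]}
    - {"gripper": 2.6, "slide": [0, 6.43, -4.63], "delta_rot": [0, 0, 0]}
    - {"gripper": 2.6, "slide": [0, 7.5, -5.13], "delta_rot": [0, 0, 0]}
    - {"gripper": 2.6, "slide": [0, 8.2, -5.4], "delta_rot": [0, 0, 0]}
    - {"gripper": 2.6, "slide": [0, 8.58, -5.57], "delta_rot": [0, 0, 0]}
  force: 50

```text
time: 16.9
position: [0.6271, -0.035, 0.3171]
ee_rot: [0.004, 0.628, 0.778, 0.003]
force: [-2.4, -2.1, 0.1]
opening: 0.0303
```

```bash
python3 - <<'E'
from h import *
im=save('wrist','w15');save('side','s15');save('scene','c15')
arc([1.2])
E
```

```text
off: along 0.14964527980713277 z 0.21968656955273352 lat -0.0007386796317850412 th~ 1.2002172244711287 r 0.23568541978885899 [-2.25501293 -1.81681095  1.24719478] 0.030189738076941863 17.05
1.2 [0.07 0.02 0.07]
[ 0.009  0.002 -0.002]
```

View pics/w15.png

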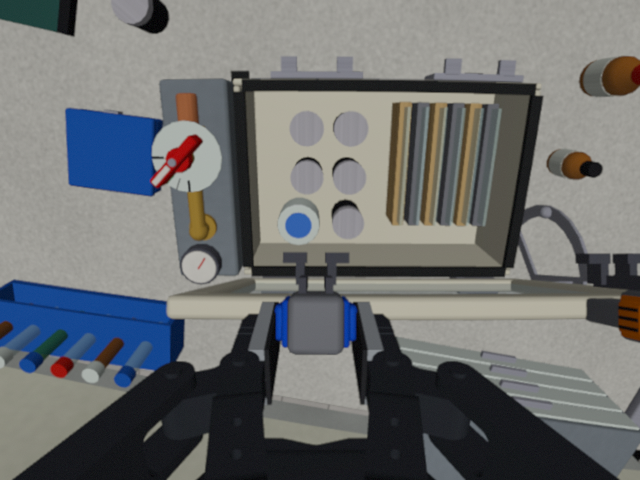

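View pics/s15.png

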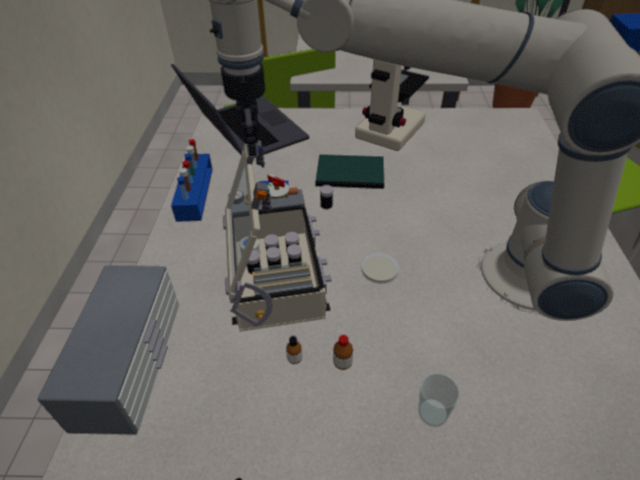

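View pics/c15.png

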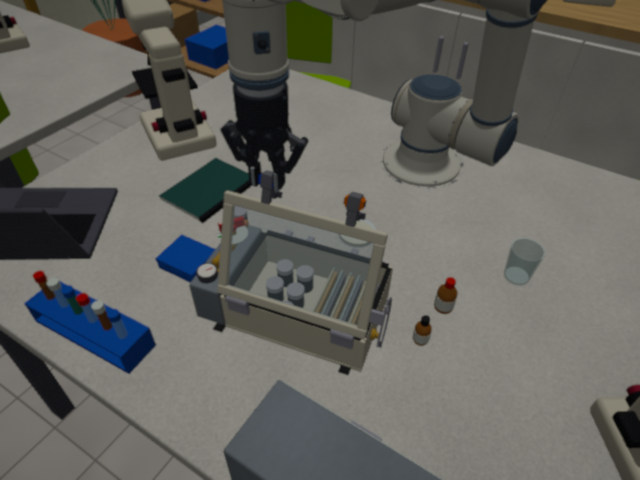

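The side and scene pictures show the door near upright at about 1.2 rad, blue held and bystanders in place. I let it settle and check the orange catch and vent once more.

Call:
apply_moves:
  steps:
    - {"gripper": 2.6, "slide": [0, 0, 0], "delta_rot": [0, 0, 0]}
    - {"gripper": 2.6, "slide": [0, 0, 0], "delta_rot": [0, 0, 0]}
    - {"gripper": 2.6, "slide": [0, 0, 0], "delta_rot": [0, 0, 0]}
    - {"gripper": 2.6, "slide": [0, 0, 0], "delta_rot": [0, 0, 0]}
    - {"gripper": 2.6, "slide": [0, 0, 0], "delta_rot": [0, 0, 0]}
  force: 50

```text
time: 17.55
position: [0.6267, -0.0351, 0.3169]
ee_rot: [0.004, 0.628, 0.778, 0.003]
force: [-0.9, -1.2, -0.9]
opening: 0.03
```

```bash
python3 - <<'E'
from h import *
a=bot.snapshot('scene');w=bot.snapshot('wrist')
for q in ['orange_mid','blue_mid','door_hinge']:
    for d in bot.mark_of(q,'scene')[:1]: print(q,round(d['conf'],2),world('scene',d['position']).round(4))
arc([1.2]);s=bot.sense();print(abs(s['qvel']).max())
f=lambda i:cv2.resize(i,(400,300),interpolation=cv2.INTER_CUBIC)
h=f(a[180:240,320:400]);k=f(w[100:220,120:280]);cv2.imwrite('pics/fin.png',np.hstack([h,k])[:,:,::-1])
# vent from wrist: handle top z=.166 
ci=bot.camera_info('wrist')
p=ray('wrist',(155,187),.166,ci);q=ray('wrist',(199,139),.166,ci);d=p-q;print('vent',np.arctan2(d[0],-d[1])-.214,np.linalg.norm(d))
ref={'notebook':(.417,-.404),'lens_can':(.484,-.25),'slide_box':(.634,-.271),'petri_dish':(.348,-.006),'oil_bottle':(.541,.241),'stain_bottle':(.438,.252),'beaker':(.27,.35)}
for n in ref:
    for d in bot.mark_of(n,'scene')[:1]: X=world('scene',d['position']);print(n,(X[:2]-ref[n]).round(3))
E
```

```text
orange_mid 0.6 [0.5901 0.1068 0.3275]
door_hinge 0.79 [0.6915 0.0404 0.1153]
off: along 0.1496197117481534 z 0.2197235167876771 lat -0.0007665978895461225 th~ 1.2001728862664103 r 0.23572911880273306 [-1.93110153 -1.542152   -0.95626487] 0.030536462613580482 17.8
1.2 [0.08 0.02 0.07]
[ 0.009  0.002 -0.002]
0.0018515722478108915
vent 0.755185545184499 0.052351654545300094
notebook [-0.001 -0.002]
slide_box [-0.002  0.002]
petri_dish [-0.004  0.002]
oil_bottle [0.    0.005]
stain_bottle [0.001 0.   ]
```

View pics/fin.png

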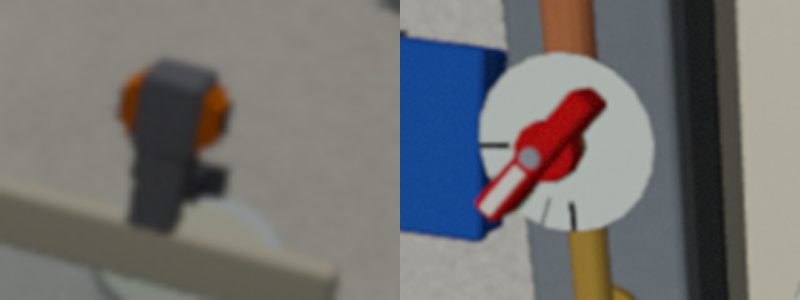

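Everything checks out, so I hand in.

```bash
python3 -c "
from bench import bot
print(bot.sign_off(), bot.sense()['time'])"
```

```text
the job is handed in; nothing more can be done
the job is handed in; nothing more can be done
```

I handed the job in at about 18 s of the 64 s allowed. `sign_off()` gives no verdict, so the results below are from my own checks.

**What I did:** I turned the vent handle to the green half-open mark, then squeezed the orange catch in and let it go. I squeezed the blue catch with 50 N and, keeping it squeezed, swung the door past its detent to about 1.2 rad. I held it there.

**Last checks:**
- **Door:** about 1.20 rad from the tool's position on the hinge arc. The arm was still (joint speeds below 0.002 rad/s).
- **Blue catch:** finger opening 30–30.5 mm, against 32 mm with the buttons fully in, so it reads as fully squeezed.
- **Orange catch:** still in, judged by eye from the picture.
- **Vent:** 0.755 rad measured from the last wrist picture, inside the 0.635–0.935 band.
- **Bystanders:** five of the seven read within 5 mm of their starting positions.

**What failed or disagreed:**
- The first two grips on the handle caught the round hub under the bar (17 mm opening). I raised the grip until it held the bar itself.
- The networks returned nothing for the blue catch, the lens can or the beaker in the final check. The can and beaker looked unmoved in the pictures.
- My first and last hinge readings differ by a few millimetres, within the networks' stated error.

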